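# Take the gauge stick out through the short mouth of its case

## Task

Throw the keeper lever on the case all the way over until its handle stops in the marked notch, then take the wooden gauge stick out of the case: it is longer than the mouth, so tilt it and draw it out with its brass end first, on the slant. Finish while still holding the stick in the gripper, still and roughly level, well up in the air (at least 20 cm over the table), with the lever left in its notch; leave the other things on the table where they are.

Things in the scene. Friction and masses are not known exactly. Their poses are not given: they have to be found in the camera images.
- case: Fixed wooden case for a gauge stick, 136 (x) x 336 (y) x 70 (z) mm. Origin on the table, z up; at yaw 0 x points away from the robot. Inside: x -60..60, y -170..150, floor at z 14 mm. The top is closed by a cover and a lip (see the two points), with an open mouth between them, y -45..100 mm. Beside the mouth the 8 mm side walls are only 40 mm high.
- cover_edge (a point): middle of the top edge of the wide cover board where the mouth begins (case x 0, y -45, z 70 mm). The cover, underside z 64 mm, spans case y -178..-45; under it is spare room beyond the stick's plain end.
- lip_edge (a point): middle of the top edge of the narrow lip board where the mouth ends (case x 0, y 100, z 70 mm). The lip, underside z 64 mm, spans case y 100..158.
- stick: Loose wooden gauge stick, 20 (x) x 240 (y) x 18 (z) mm, about 0.09 kg, brass ferrule on the last 35 mm at its +y end. It lies flat on the case floor, y along the case's y within 4 degrees, its brass +y end 12 to 36 mm into the space under the lip, its -y end under the cover. Origin: middle of its underside.
- stick_tip (a point): centre of the stick's +y end face (brass end)
- stick_tail (a point): centre of the stick's -y end face (plain end)
- lever (a joint): keeper lever on an upright pivot on the cover, 0 to 1.4 rad. At 0 its keeper arm (140 mm) points along case +y over the mouth, its handle arm along -y. It grows clockwise from above: handle towards case -x (the robot), keeper off the mouth to +x. 1.4: stopped, handle in the marked notch (white dot, stop pin). Friction 0.12 N m keeps it where it is left.
- lever_knob (a point): in the upright handle post of the lever (12 to 15 mm thick, 33 mm tall, from z 82 to 115 mm above the table), 15 mm below its top, 68 mm from the pivot. The arms lie at z 75 to 82 mm.
- lever_pivot (a point): the lever's pivot, on top of the cover: at x 0, y -75, z 70 mm of the case
- matchbox: bystander, loose: matchbox, 36x54x16 mm; origin at its underside
- foil_cutter: bystander, loose: black foil cutter, 33x46x14 mm; origin at its underside
- drip_collar: bystander, loose: brass ring, 44 mm across, 12 mm high; origin at its underside
- stopper_2: bystander, loose: bottle stopper of wood and cork, 31 mm across, 56 mm high; origin at its underside
- candle_dish_2: bystander, loose: candle stub on a dish, 68 mm across, 59 mm high; origin at its underside
- wing_corkscrew: bystander, loose: wing corkscrew standing up, 43x65x125 mm; origin at its underside
- cork_2: bystander, loose: wine cork lying down, 23 mm thick, 44 mm long; origin at its underside
- cork_5: bystander, loose: wine cork lying down, 24 mm thick, 43 mm long; origin at its underside

How it is judged:
On the way, in this order (a step that is already met when the one before it is completed fails the run):
1. the lever is thrown into its notch with the stick still in the case (value of joint lever above 1.3 rad and height (world z) of stick_tip below 0.05 m), for 0.2 s.
2. the brass end is out above the case while the plain end is still inside, under the cover (height (world z) of stick_tip above 0.08 m and height (world z) of stick_tail below 0.064 m and y of stick_tail in the frame of case below -0.045 m), for 0.05 s.
At the end, for the whole second after the job is handed in: The gripper still holds the stick (more than 1 N), both ends of it higher than 160 mm over the table, level within 20 degrees, slower than 30 mm/s, touching neither case nor bystanders, and the lever is still in its notch (1.3 rad or more) (value of joint lever above 1.3 rad and height (world z) of each of stick_tip, stick_tail above 0.16 m and angle between stick's own y axis and vertical between 1.22 and 1.92 rad and contact force between stick and the fingers above 1 N and contact force between stick and case below 0.1 N and linear speed of stick below 0.03 m/s and contact force between stick and matchbox below 0.1 N and contact force between stick and foil_cutter below 0.1 N and contact force between stick and drip_collar below 0.1 N and contact force between stick and stopper_2 below 0.1 N and contact force between stick and candle_dish_2 below 0.1 N and contact force between stick and wing_corkscrew below 0.1 N and contact force between stick and cork_2 below 0.1 N and contact force between stick and cork_5 below 0.1 N); the arm keeps its last pose, push and grip.
It fails at once if a bystander is pushed more than 40 mm from its place (distance of any of matchbox, foil_cutter, drip_collar, stopper_2, candle_dish_2, wing_corkscrew, cork_2, cork_5 from where it was at the start of the episode above 0.04 m).
It also fails if it takes over 54 s, if anything falls off the work surface, if the arm or the gripper's body presses on something with over 40 N, if the wrist force passes 120 N, or if a joint passes its speed limit or range.

## Robot

A 7-joint arm with a two-finger parallel gripper is mounted at the origin on a cart in front of the work surface, level with it; the furniture and walls round the work are solid. World frame = base frame: x ahead of the robot, y to its left, z up, the work surface at z = 0. Lengths are in m, angles in rad, forces in N, time in s.
With the tool pointing down it reaches from about 0.425 to 0.875 m from the base axis. Payload 4.7 kg.
Tool frame: the origin (TCP) lies where the fingers leave the gripper's body, on its centre line; the fingertips stand 70 mm ahead of it and the grasp point (between the pads) lies 51 mm ahead of it; z points along the fingers, y is the line along which they close (so a half turn about z gives the same grasp; the last joint's range is limited). The gripper opens to 87 mm and grips with 3 to 60 N. Pads are 19 mm wide; open, the fingers measure 117 mm over their backs; the gripper's body (75 mm by 190 mm) begins 51 mm behind the grasp point.
Start: joints at [0.014, 0.321, -0.07, 1.45, 0.023, 1.371, -0.057], TCP at [0.65, -0, 0.292] pointing down, gripper open.
Joint ranges: [-2.86, 2.86], [-0.3, 2.09], [-1.38, 1.24], [0.06, 2.45], [-1.56, 4.7], [0.09, 2.05], [-2.69, 2.69]. Speed limits (rad/s): [2.57, 2.57, 3.14, 3.14, 3.14, 3.14, 3.14].

## Interface

Orientations are given as a rotation vector (axis times angle).
In Python, from bench import ctrl gives the robot as it stands.
- The arm moves only by the tool drive_tool, never from a script. Its argument "motion" is a list of rows, each a list of 3 entries, a list of its own where there are three numbers: the shift along the tool's x, y, z in cm, then the turn, a rotation vector about the tool's x, y, z in degrees, then the opening, from -1 (shut) to 1 (fully open). In form: [[[x, y, z], [ax, ay, az], claw], ...]. A call has 1 to 12 rows; each row shifts and turns the commanded pose from where the row before left it, along the tool's axes as they then stand; what a row does not reach is not made up. A row lasts 1/8 s, in which the tool goes at most 62.5 mm and 10.7 degrees, less where a joint would pass 70% of its speed; a pose out of reach is approached as far as the arm can. A call with a gripper value outside its range is refused whole. The fingers move at their own pace and stop on an object; "force" is the grip in N (left out, the last holds). Time passes only in rows, so rows that do not move let the fingers close. It gives the time, the measured TCP pose, the force, the opening and the grip force at its end, in the units of the state.
- ctrl.get_state(): the state, without advancing time (a new reading comes with each control period).
- ctrl.get_image(name): name is "scene" or "side" or "wrist"; returns the picture (420x560x3 uint8, red, green, blue); there is no depth.
- ctrl.calibration(name): a dict with "K" (3x3 intrinsics, pixels), "origin" and "attitude" of the camera in the world; the wrist camera has in their place "tool_from_camera" (4x4, takes a point from camera to tool coordinates, whose origin is the TCP and whose axes are the flange's). Camera axes: x right, y up, looking along -z (the intrinsics and any distortion apply to the point x, -y, -z); pixel columns grow to the right and rows downward; lengths in m; the calibration is good to about 2 mm. A picture is of the moment at which its call begins: read the wrist's pose just before it. calibration takes no time and is no camera call.
- ctrl.close_job(): hands the job in; it is judged then, once.
The state is a dict: "time": time; "joint_positions": joint angles; "qd": joint speeds; "joint_torque": joint torques, N m; "position": TCP position; "tool_rot": TCP orientation; "ft_force": force on the tool from outside, world axes, zero at the start; "torque": the same for the moment, N m; "grip_width": opening from 0.0 (shut) to 1.0 (fully open); "grip_force": force on a finger pad.
Only numpy, scipy, OpenCV 4.12 (cv2) and the standard library are available. Lean on these libraries where they do the work, as an engineer would, in place of code of your own. Each camera call takes 0.05 s, during which the arm holds its last target. There are 200 camera calls.

## Working session

There is one attempt and no reset: what is moved stays moved. The work goes in short steps, Python scripts to look and compute and a tool call to move; the robot and the scene stay as the last step left them, time stands still between calls to the robot, and variables do not carry over. Pictures are saved under pics/ and viewed, at most 10 in all, crops included, and the job is handed in when it is done.

Besides the shell and the picture viewer there is one more tool, called after "Emit:" by a JSON object that holds its "name" and its "arguments". drive_tool: Moves the arm, as the interface text tells. Its arguments: {"type":"object","properties":{"motion":{"type":"array","items":{"type":"array"}},"force":{"type":"number"}},"required":["motion"]}

```bash
mkdir -p pics; python3 - <<'E'
from bench import ctrl
import cv2,numpy as np
s=ctrl.get_state();print(s)
ims=[]
for n in("scene","side","wrist"):
    im=ctrl.get_image(n)[:,:,::-1];cv2.imwrite(f"pics/{n}0.png",im);c=ctrl.calibration(n);print(n,c)
E
```

```text
{'time': 0.0, 'joint_positions': array([ 0.01411806,  0.32179738, -0.07009051,  1.45167639,  0.02260435,
        1.37078566, -0.05686321]), 'qd': array([-2.59134336e-04,  5.27574863e-05, -5.85227286e-04, -1.22164989e-03,
        1.97892263e-03,  6.47360572e-04, -3.64529994e-04]), 'joint_torque': array([-2.58547143e-04, -4.91284704e+01, -4.03903294e-01, -3.12526345e+01,
       -6.40594075e-02,  4.37659642e-02,  1.61017233e-04]), 'position': array([ 6.49580210e-01, -5.26037755e-05,  2.91177372e-01]), 'tool_rot': array([-2.22049097e+00, -2.22061461e+00,  2.19578266e-03]), 'ft_force': array([ 0.30258686, -0.59525367, -0.75128393]), 'torque': array([-0.00361305,  0.04403029, -0.00183891]), 'grip_force': 0.0, 'grip_width': 0.9936951134416072}
scene {'K': array([[428.24480242,   0.        , 284.21894563],
       [  0.        , 428.24480242, 214.16023312],
       [  0.        ,   0.        ,   1.        ]]), 'origin': array([-0.45682105,  0.77114046,  0.79447805]), 'attitude': array([ 0.57636636, -1.13738835, -1.9790062 ])}
side {'K': array([[450.22831966,   0.        , 281.17185867],
       [  0.        , 450.22831966, 206.72439452],
       [  0.        ,   0.        ,   1.        ]]), 'origin': array([ 0.42328735, -0.93171891,  0.89156189]), 'attitude': array([ 0.88196415, -0.06598052, -0.1154554 ])}
wrist {'K': array([[336.13180149,   0.        , 275.76695219],
       [  0.        , 336.13180149, 208.77094336],
       [  0.        ,   0.        ,   1.        ]]), 'tool_from_camera': array([[ 1.62131171e-04,  9.59117389e-01,  2.83008493e-01,
         7.84547469e-02],
       [ 9.99999499e-01, -4.35094561e-04,  9.01653754e-04,
        -1.16576812e-03],
       [ 9.87927251e-04,  2.83008205e-01, -9.59116979e-01,
        -9.34928962e-02],
       [ 0.00000000e+00,  0.00000000e+00,  0.00000000e+00,
         1.00000000e+00]])}
```

View images.

View pics/scene0.png

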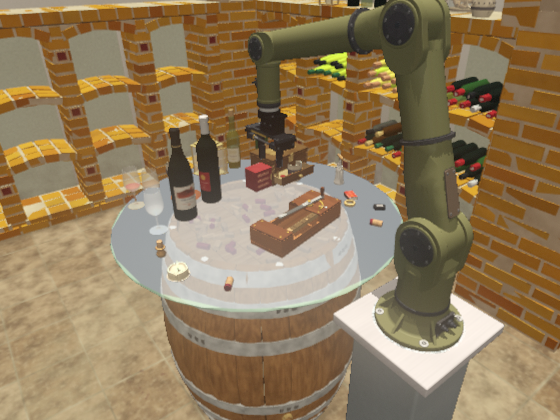

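View pics/side0.png

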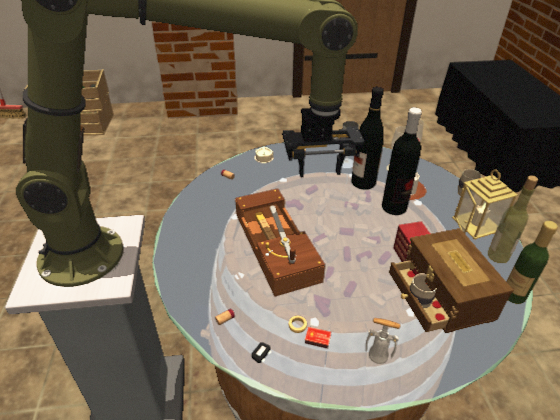

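View pics/wrist0.png

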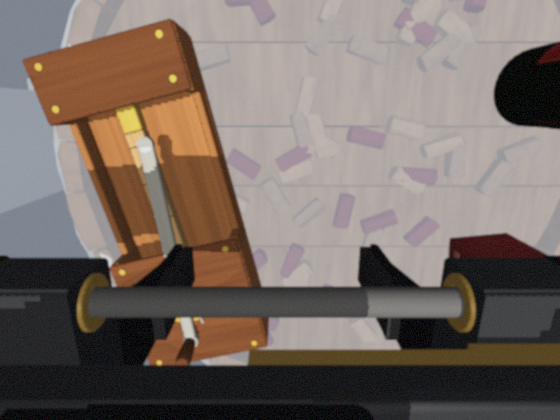

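```bash
cat > h.py <<'E'
import numpy as np,cv2
from scipy.spatial.transform import Rotation as R
from bench import ctrl
def cam(n,s=None):
    c=ctrl.calibration(n)
    if n=="wrist":
        T=np.eye(4);T[:3,:3]=R.from_rotvec(s["tool_rot"]).as_matrix();T[:3,3]=s["position"]
        M=T@c["tool_from_camera"];return c["K"],M[:3,3],M[:3,:3]
    return c["K"],np.array(c["origin"]),R.from_rotvec(c["attitude"]).as_matrix()
def ray(C,p):
    K,o,A=C;d=np.linalg.inv(K)@[p[0],p[1],1.];d=A@(d*[1,-1,-1]);return o,d/np.linalg.norm(d)
def onz(C,p,z):
    o,d=ray(C,p);return o+d*(z-o[2])/d[2]
def tri(*r):
    A=sum(np.eye(3)-np.outer(d,d) for o,d in r);b=sum((np.eye(3)-np.outer(d,d))@o for o,d in r)
    x=np.linalg.solve(A,b);return x,[np.linalg.norm(np.cross(x-o,d)) for o,d in r]
def proj(C,X):
    K,o,A=C;v=(A.T@(np.asarray(X)-o))*[1,-1,-1];u=K@v;return u[:2]/u[2]
E
python3 - <<'E'
from h import *
s=ctrl.get_state();W=cam("wrist",s)
for p in[(25,60),(175,20),(50,122),(205,90),(147,140),(127,110)]:print(p,onz(W,p,.07).round(4))
im=cv2.imread("pics/side0.png")[185:295,225:335];cv2.imwrite("pics/c1.png",cv2.resize(im,None,fx=5.4,fy=5.4,interpolation=cv2.INTER_CUBIC))
im=cv2.imread("pics/scene0.png")[180:260,240:350];cv2.imwrite("pics/c2.png",cv2.resize(im,None,fx=7,fy=7,interpolation=cv2.INTER_CUBIC))
E
```

```text
(25, 60) [0.4309 0.1195 0.07  ]
(175, 20) [0.5634 0.1504 0.07  ]
(50, 122) [0.4426 0.0675 0.07  ]
(205, 90) [0.5853 0.095  0.07  ]
(147, 140) [0.5292 0.0515 0.07  ]
(127, 110) [0.514 0.078 0.07 ]
```

View pics/c1.png

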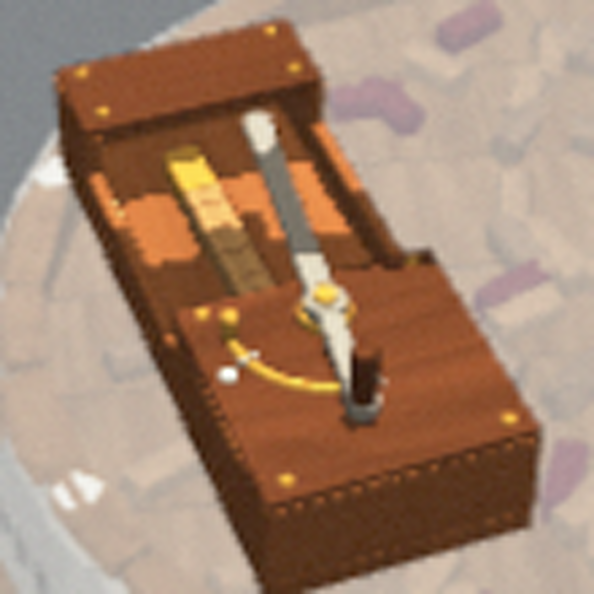

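View pics/c2.png

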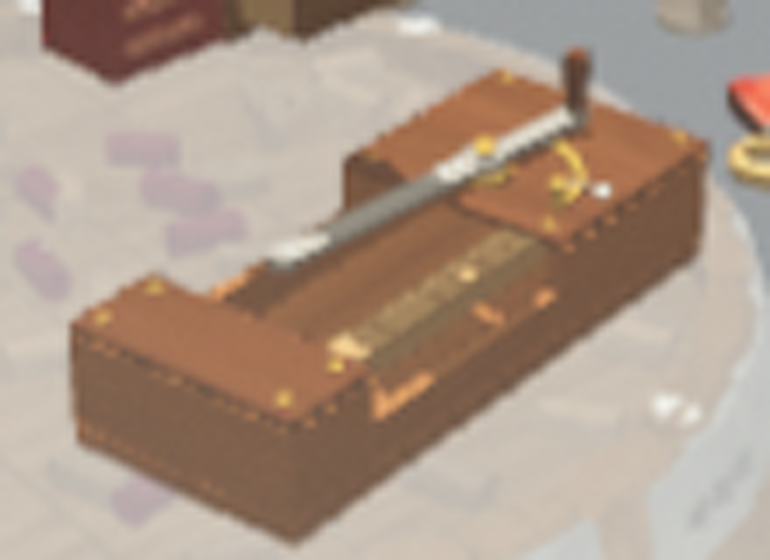

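```bash
python3 - <<'E'
from h import *
from scipy.optimize import least_squares
s=ctrl.get_state();W=cam("wrist",s);S=cam("side");C=cam("scene")
sd=lambda u,v:((u+.5)/5.4+224.5,(v+.5)/5.4+184.5)
sc=lambda u,v:((u+.5)/7+239.5,(v+.5)/7+179.5)
P={"lo-":((-68,158),sd(60,72),sc(297,425),(25,60)),"lo+":((68,158),sd(292,20),sc(75,322),(175,20)),
"li-":((-68,100),sd(88,135),sc(375,365),(50,122)),"li+":((68,100),sd(322,78),sc(150,275),(205,90)),
"ce-":((-68,-45),sd(180,312),sc(568,245),None),"ce+":((68,-45),sd(432,250),sc(348,155),None),
"co-":((-68,-178),sd(268,505),sc(707,148),None),"co+":((68,-178),sd(540,430),sc(505,70),None)}
O=[];M=[]
for k,(m,a,b,w) in P.items():
    r=[ray(S,a),ray(C,b)]+([ray(W,w)] if w else [])
    x,e=tri(*r);print(k,x.round(4),np.round(e,4));O.append(x);M.append([m[0]/1e3,m[1]/1e3,.07])
O=np.array(O);M=np.array(M)
f=lambda q:(R.from_euler('z',q[3]).apply(M)+q[:3]-O).ravel()
r=least_squares(f,[.5,0,0,.2]);print("case",r.x.round(4),np.degrees(r.x[3]),r.fun.reshape(-1,3).round(4))
rt=R.from_euler('z',r.x[3])
for n,a,b,w in[("knobtop",sd(366,348),sc(577,50),None),("knobbase",sd(363,402),sc(578,115),None),("keepertip",sd(257,115),sc(275,265),(143,137)),("pivot",sd(325,293),sc(485,145),None)]:
    rr=[ray(S,a),ray(C,b)]+([ray(W,w)] if w else [])
    x,e=tri(*rr);print(n,x.round(4),np.round(e,4),"case",rt.inv().apply(x-r.x[:3]).round(4))
# stick tip visible top at z .032 edges where lip hides
for n,C_,p in[("side ferr",S,sd(183,158)),("side ferr end",S,sd(213,195)),("side mid low",S,sd(250,280)),("wr",W,(128,108)),("wr2",W,(131,132))]:
    x=onz(C_,p,.032);print(n,x.round(4),rt.inv().apply(x-r.x[:3]).round(4))
E
```

```text
lo- [0.43   0.1188 0.0678] [0.0019 0.002  0.0011]
lo+ [0.5623 0.1493 0.0685] [0.0014 0.0027 0.0016]
li- [0.4429 0.0648 0.0692] [0.002  0.002  0.0028]
li+ [0.5782 0.0957 0.0663] [0.0054 0.002  0.0062]
ce- [ 0.4775 -0.0798  0.0683] [0.0035 0.0035]
ce+ [ 0.6088 -0.0496  0.0702] [0.0005 0.0005]
co- [ 0.5078 -0.2039  0.0661] [0.001 0.001]
co+ [ 0.6369 -0.1768  0.0689] [0.0019 0.0019]
case [ 0.5325 -0.0187 -0.0018  0.227 ] 13.006568509037757 [[ 0.0007  0.0012  0.0003]
 [ 0.0009  0.0012 -0.0004]
 [ 0.0009 -0.0014 -0.001 ]
 [-0.0019 -0.0016  0.0019]
 [-0.0011  0.002  -0.0001]
 [ 0.0001  0.0023 -0.002 ]
 [-0.0015 -0.0035  0.0021]
 [ 0.002  -0.0001 -0.0008]]
knobtop [ 0.5584 -0.1588  0.1155] [0.0001 0.0001] case [-0.0063 -0.1423  0.1173]
knobbase [ 0.5571 -0.1588  0.0796] [0.0011 0.0011] case [-0.0075 -0.142   0.0814]
keepertip [0.5309 0.0548 0.0798] [0.0021 0.0014 0.0012] case [0.0149 0.072  0.0816]
pivot [ 0.5494 -0.0909  0.0869] [0.0001 0.0001] case [ 0.0002 -0.0741  0.0887]
side ferr [0.4951 0.0815 0.032 ] [-0.0139  0.106   0.0338]
side ferr end [0.5084 0.049  0.032 ] [-0.0083  0.0714  0.0338]
side mid low [ 0.5207 -0.0195  0.032 ] [-0.0117  0.0018  0.0338]
wr [0.499  0.0799 0.032 ] [-0.0104  0.1036  0.0338]
wr2 [0.4992 0.0563 0.032 ] [-0.0156  0.0806  0.0338]
```

Emit:
{"name": "drive_tool", "arguments": {"motion": [[[-2.65, -1.53, 0.5], [0, 0, 0], 1], [[-2.65, -1.53, 0.5], [0, 0, 0], 1], [[-2.65, -1.53, 1], [0, 0, 0], 1], [[-2.65, -1.53, 1], [0, 0, 0], 1], [[-2.65, -1.53, 1], [0, 0, 0], 1], [[-2.65, -1.53, 1], [0, 0, -7.3], 0.2], [[0, 0, 1], [0, 0, 0], 0.2], [[0, 0, 0], [0, 0, 0], 0.2]]}}

```text
time: 1.15
position: [0.558, -0.1581, 0.2313]
tool_rot: [-2.075, -2.356, 0.0]
ft_force: [0.0, -0.0, -0.1]
grip_width: 0.748
grip_force: 0.0
```

Emit:
{"name": "drive_tool", "arguments": {"motion": [[[0, 0, 2], [0, 0, 0], 0.2], [[0, 0, 2], [0, 0, 0], 0.2], [[0, 0, 2], [0, 0, 0], 0.2], [[0, 0, 1.2], [0, 0, 0], 0.2], [[0, 0, 0], [0, 0, 0], -1], [[0, 0, 0], [0, 0, 0], -1], [[0, 0, 0], [0, 0, 0], -1], [[0, 0, 0], [0, 0, 0], -1], [[0, 0, 0], [0, 0, 0], -1], [[0, 0, 0], [0, 0, 0], -1]], "force": 8}}

```text
time: 2.4
position: [0.5583, -0.1591, 0.1607]
tool_rot: [2.075, 2.358, 0.0]
ft_force: [-1.3, -0.8, 2.5]
grip_width: 0.163
grip_force: 8.0
```

Emit:
{"name": "drive_tool", "arguments": {"motion": [[[0.05, -0.8, 0], [0, 0, 6.8], -1], [[0.05, -0.8, 0], [0, 0, 6.8], -1], [[0.05, -0.8, 0], [0, 0, 6.8], -1], [[0.05, -0.8, 0], [0, 0, 6.8], -1], [[0.05, -0.8, 0], [0, 0, 6.8], -1], [[0.05, -0.8, 0], [0, 0, 6.8], -1], [[0.05, -0.8, 0], [0, 0, 6.8], -1], [[0.05, -0.8, 0], [0, 0, 6.8], -1], [[0.05, -0.8, 0], [0, 0, 6.8], -1], [[0.05, -0.8, 0], [0, 0, 6.8], -1], [[0, 0, 0], [0, 0, 0], -1]]}}

```text
time: 3.78
position: [0.4902, -0.125, 0.1606]
tool_rot: [-3.039, -0.797, 0.002]
ft_force: [-3.5, -0.2, 3.4]
grip_width: 0.158
grip_force: 8.0
```

```bash
python3 - <<'E'
from h import *
s=ctrl.get_state();rt=R.from_euler('z',.227);c=rt.inv().apply(s["position"]-[.5325,-.0187,0]);print(c, np.degrees(np.arctan2(-c[0],-(c[1]+.075))),s["ft_force"],s["grip_width"],s["time"])
E
```

```text
[-0.06513806 -0.09402458  0.16059493] 73.71873516046696 [-3.54733543 -0.22373562  3.44209837] 0.1584163929757806 3.775
```

Emit:
{"name": "drive_tool", "arguments": {"motion": [[[0.03, -0.5, 0], [0, 0, 4.2], -1], [[0, -0.3, 0], [0, 0, 2.5], -1], [[0, -0.3, 0], [0, 0, 1], -1], [[0, -0.2, 0], [0, 0, 0], -1], [[0, 0, 0], [0, 0, 0], -1]]}}

```text
time: 4.4
position: [0.4864, -0.1173, 0.1607]
tool_rot: [3.08, 0.587, 0.004]
ft_force: [2.2, -10.4, -1.6]
grip_width: 0.162
grip_force: 8.0
```

```bash
python3 - <<'E'
from h import *
s=ctrl.get_state();rt=R.from_euler('z',.227);c=rt.inv().apply(s["position"]-[.5325,-.0187,0]);print(c, np.degrees(np.arctan2(-c[0],-(c[1]+.075))),s["ft_force"],s["grip_width"],s["time"])
E
```

```text
[-0.06709822 -0.08570527  0.16068819] 80.93506927488737 [  2.16960091 -10.3724194   -1.56847205] 0.1619039779127248 4.4
```

Emit:
{"name": "drive_tool", "arguments": {"motion": [[[0, 0, 0], [0, 0, 0], 0], [[0, 0, 0], [0, 0, 0], 0], [[0, 0, 0], [0, 0, 0], 0], [[0, 0, -2], [0, 0, 0], 0], [[0, 0, -3], [0, 0, 0], 0], [[0, 0, -2], [0, 0, -10], 0], [[0, 0, -2], [0, 0, -10], 0], [[0, 0, -2], [0, 0, -10], 0], [[0, 0, -2], [0, 0, -10], 0], [[0, 0, -1], [0, 0, -10], 0], [[0, 0, 0], [0, 0, -10], 0], [[0, 0, 0], [0, 0, -10], 0]]}}

```text
time: 5.9
position: [0.4856, -0.1121, 0.3003]
tool_rot: [-2.181, -2.26, -0.001]
ft_force: [-0.7, -0.1, -0.7]
grip_width: 0.5
grip_force: 0.0
```

Emit:
{"name": "drive_tool", "arguments": {"motion": [[[0, 0, 0], [0, 0, -10], 0], [[2.5, 1.9, 0], [0, 0, -1.4], 0], [[2.5, 1.9, 0], [0, 0, 0], 0], [[2.5, 1.9, 0], [0, 0, 0], 0], [[0, 0, 0], [0, 0, 0], 0], [[0, 0, 0], [0, 0, 0], 0]]}}

```text
time: 6.65
position: [0.5248, -0.0268, 0.3]
tool_rot: [-1.954, -2.459, 0.001]
ft_force: [-0.0, 0.5, -0.2]
grip_width: 0.5
grip_force: 0.0
```

```bash
python3 - <<'E'
from h import *
s=ctrl.get_state();print(s["position"],s["tool_rot"],s["qd"].round(3),s["time"])
im=ctrl.get_image("wrist")[:,:,::-1];cv2.imwrite("pics/w1.png",im)
np.save("w1.npy",np.r_[s["position"],s["tool_rot"]])
E
```

```text
[ 0.52480502 -0.02679909  0.30000466] [-1.95435586e+00 -2.45930165e+00  6.98931556e-04] [ 0.016 -0.008  0.021  0.005  0.002  0.001  0.003] 6.65
```

View pics/w1.png

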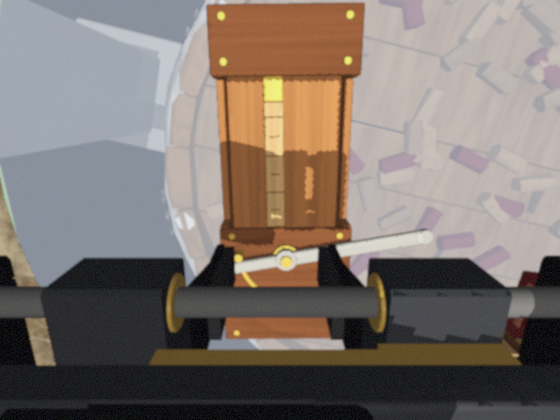

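```bash
python3 - <<'E'
from h import *
v=np.load("w1.npy");W=cam("wrist",dict(position=v[:3],tool_rot=v[3:]));S=cam("side")
rt=R.from_euler('z',.227);tc=lambda x:rt.inv().apply(x-[.5325,-.0187,0]).round(4)
def mask(im,x0,x1,y0,y1):
    h=cv2.cvtColor(im,cv2.COLOR_BGR2HSV);m=cv2.inRange(h,(22,130,110),(35,255,255));k=np.zeros_like(m);k[y0:y1,x0:x1]=m[y0:y1,x0:x1]
    n,l,st,c=cv2.connectedComponentsWithStats(k);i=1+np.argmax(st[1:,4]);q=cv2.boxPoints(cv2.minAreaRect(np.argwhere(l==i)[:,::-1].astype(np.float32)));print(st[i],q.round(1).tolist());return q
q=mask(cv2.imread("pics/w1.png"),255,295,70,115)
im=ctrl.get_image("side")[:,:,::-1];cv2.imwrite("pics/s1.png",im)
q2=mask(im,250,280,205,235)
for p in [(264,102),(284,102),(264,78),(284,78),(264,220),(287,220)]:print(p,tc(onz(W,p,.032)))
low=lambda q:q[np.argsort(q[:,1])[2:]][:].tolist()
a=sorted(low(q));b=sorted(low(q2))
for x,y in zip(a,b):
    X,e=tri(ray(W,x),ray(S,y));print(x,y,tc(X),np.round(e,4))
for p in [(217,75),(360,75)]:print(tc(onz(W,p,.07)))
print(tc(onz(W,(287,262),.088)))
cv2.imwrite("pics/s1c.png",cv2.resize(im[185:295,225:335],None,fx=5.4,fy=5.4,interpolation=cv2.INTER_CUBIC))
E
```

```text
[263  77  20  25 171] [[263.0, 77.0], [282.0, 77.0], [282.0, 101.0], [263.0, 101.0]]
[257 214   7   6  28] [[256.79998779296875, 215.0], [262.3999938964844, 213.89999389648438], [263.29998779296875, 218.5], [257.70001220703125, 219.6999969482422]]
(264, 102) [-0.0229  0.0801  0.032 ]
(284, 102) [-0.0024  0.0801  0.032 ]
(264, 78) [-0.0227  0.1031  0.032 ]
(284, 78) [-0.0026  0.1031  0.032 ]
(264, 220) [-0.0241 -0.0473  0.032 ]
(287, 220) [ 0.002  -0.0473  0.032 ]
[263.0, 101.0] [257.73077392578125, 219.65383911132812] [-0.0241  0.0811  0.0327] [0.0002 0.0002]
[282.0, 101.0] [263.30767822265625, 218.5384521484375] [-0.0057  0.0815  0.0314] [0.0013 0.0013]
[-0.0636  0.1023  0.07  ]
[0.0648 0.1025 0.07  ]
[ 0.0005 -0.0727  0.088 ]
```

View pics/s1c.png

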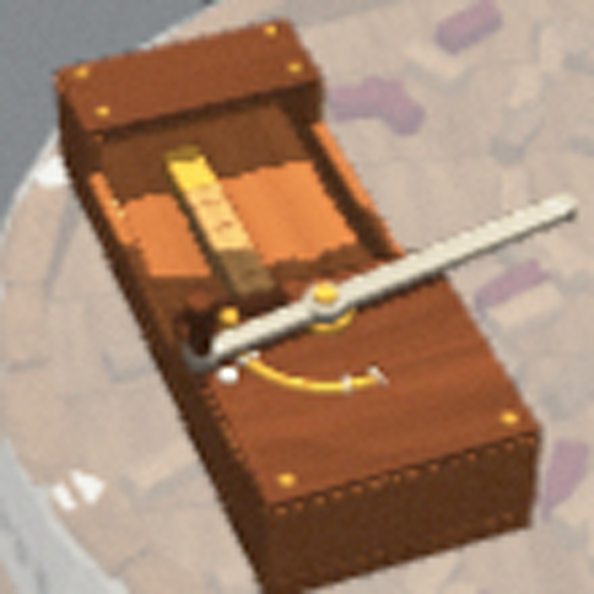

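Emit:
{"name": "drive_tool", "arguments": {"motion": [[[2.5, -0.15, 2], [0, 0, 0], 0], [[2.6, -0.15, 3], [0, 0, 0], 0], [[0, 0, 4], [0, 0, 0], 0], [[0, 0, 4], [0, 0, 0], 0], [[0, 0, 3], [0, 0, 0], 0], [[0, 0, 2], [0, 0, 0], 0], [[0, 0, 1.5], [0, 0, 0], 0], [[0, 0, 1], [0, 0, 0], 0], [[0, 0, 0], [0, 0, 0], 0]]}}

```text
time: 7.88
position: [0.5102, 0.0214, 0.095]
tool_rot: [-1.956, -2.458, 0.001]
ft_force: [-0.1, -0.6, 0.8]
grip_width: 0.503
grip_force: 0.0
```

Emit:
{"name": "drive_tool", "arguments": {"motion": [[[0, 0, 0.5], [0, 0, 0], 0], [[0, 0, 0.3], [0, 0, 0], 0], [[0, 0, 0], [0, 0, 0], -1], [[0, 0, 0], [0, 0, 0], -1], [[0, 0, 0], [0, 0, 0], -1], [[0, 0, 0], [0, 0, 0], -1], [[0, 0, 0], [0, 0, 0], -1]], "force": 35}}

```text
time: 8.75
position: [0.5106, 0.0216, 0.0874]
tool_rot: [1.955, 2.458, 0.0]
ft_force: [-0.5, 0.2, 1.4]
grip_width: 0.228
grip_force: 34.9
```

Emit:
{"name": "drive_tool", "arguments": {"motion": [[[0, 0, -0.15], [0, 0, 0], -1], [[-1.1, 0, 0], [0, 0, 0], -1], [[-1.1, 0, 0], [0, 0, 0], -1], [[-1.1, 0, 0], [0, 0, 0], -1], [[0, 0, 0], [0, 0, 0], -1]]}}

```text
time: 9.38
position: [0.518, -0.0122, 0.0887]
tool_rot: [1.959, 2.456, -0.001]
ft_force: [-0.5, -0.1, -1.3]
grip_width: 0.221
grip_force: 34.9
```

Emit:
{"name": "drive_tool", "arguments": {"motion": [[[-0.3, 0, -0.66], [0, 2.25, 0], -1], [[-0.3, 0, -0.66], [0, 2.25, 0], -1], [[-0.3, 0, -0.66], [0, 2.25, 0], -1], [[-0.3, 0, -0.66], [0, 2.25, 0], -1], [[0, 0, 0], [0, 0, 0], -1]]}}

```text
time: 10.0
position: [0.5213, -0.0247, 0.1146]
tool_rot: [-1.88, -2.359, -0.148]
ft_force: [-0.4, 0.2, -0.3]
grip_width: 0.224
grip_force: 34.9
```

Emit:
{"name": "drive_tool", "arguments": {"motion": [[[-0.3, 0, -0.66], [0, 2.25, 0], -1], [[-0.3, 0, -0.66], [0, 2.25, 0], -1], [[0, 0, 0], [0, 0, 0], -1]]}}

```text
time: 10.38
position: [0.5229, -0.0322, 0.1262]
tool_rot: [-1.838, -2.308, -0.217]
ft_force: [0.3, -0.6, -0.6]
grip_width: 0.225
grip_force: 34.9
```

```bash
python3 - <<'E'
from h import *
a=ctrl.get_image("side")[165:295,215:345,::-1];b=ctrl.get_image("scene")[150:260,230:360,::-1]
a=cv2.resize(a,(400,400),interpolation=cv2.INTER_CUBIC);b=cv2.resize(b,(400,338),interpolation=cv2.INTER_CUBIC)
o=np.zeros((400,800,3),np.uint8);o[:,:400]=a;o[:338,400:]=b;cv2.imwrite("pics/t1.png",o)
E
```

```text
(no output)
```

View pics/t1.png

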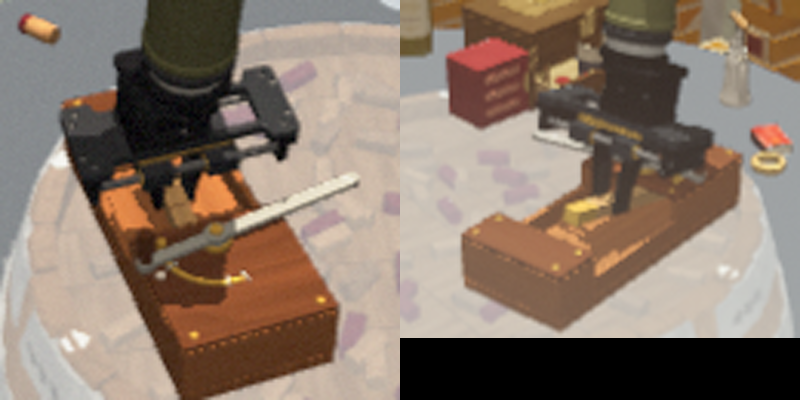

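Emit:
{"name": "drive_tool", "arguments": {"motion": [[[1, 0, 0], [0, 0, 0], -1], [[1, 0, 0], [0, 0, 0], -1], [[1, 0, 0], [0, 0, 0], -1], [[1, 0, 0], [0, 0, 0], -1], [[1, 0, 0], [0, 0, 0], -1], [[0, 0, 0], [0, 0, 0], -1]]}}

```text
time: 11.22
position: [0.5117, 0.0167, 0.1383]
tool_rot: [-1.834, -2.31, -0.218]
ft_force: [0.6, 0.2, -0.5]
grip_width: 0.227
grip_force: 34.9
```

Emit:
{"name": "drive_tool", "arguments": {"motion": [[[1.2, 0, 0], [0, 0, 0], -1], [[1.2, 0, 0], [0, 0, 0], -1], [[1.2, 0, 0], [0, 0, 0], -1], [[1.2, 0, 0], [0, 0, 0], -1], [[1.2, 0, 0], [0, 0, 0], -1], [[1.2, 0, 0], [0, 0, 0], -1], [[1.2, 0, 0], [0, 0, 0], -1], [[1, 0, 0], [0, 0, 0], -1], [[0, 0, 0], [0, 0, 0], -1]]}}

```text
time: 12.35
position: [0.4911, 0.1056, 0.1602]
tool_rot: [-1.834, -2.31, -0.218]
ft_force: [-0.1, -0.5, -1.0]
grip_width: 0.223
grip_force: 34.9
```

Emit:
{"name": "drive_tool", "arguments": {"motion": [[[0.4, 0, -1.5], [0, 0, 0], -1], [[0.7, 0, -2.5], [0, 0, 0], -1], [[0.7, 0, -2.8], [0, 0, 0], -1], [[0.7, 0, -2.8], [0, 0, 0], -1], [[0.7, 0, -2.8], [0, 0, 0], -1], [[0.6, 0, -2.5], [0, -4, 0], -1], [[0, 0, -1], [0, -5, 0], -1], [[0, 0, 0], [0, -4.4, 0], -1], [[0, 0, 0], [0, 0, 0], -1], [[0, 0, 0], [0, 0, 0], -1], [[0, 0, 0], [0, 0, 0], -1]]}}

```text
time: 13.72
position: [0.4912, 0.1042, 0.3234]
tool_rot: [-1.957, -2.455, -0.002]
ft_force: [0.7, -0.7, -1.0]
grip_width: 0.226
grip_force: 34.9
```

```bash
python3 - <<'E'
from h import *
s=ctrl.get_state();print(s["qd"].round(3),s["grip_force"])
a=ctrl.get_image("side")[100:330,195:425,::-1];b=ctrl.get_image("scene")[90:280,200:430,::-1]
a=cv2.resize(a,(400,400),interpolation=cv2.INTER_CUBIC);b=cv2.resize(b,(400,330),interpolation=cv2.INTER_CUBIC)
o=np.zeros((400,800,3),np.uint8);o[:,:400]=a;o[:330,400:]=b;cv2.imwrite("pics/t2.png",o)
E
```

```text
[-0.002 -0.001 -0.005  0.     0.003  0.    -0.003] 34.85301733016968
```

View pics/t2.png

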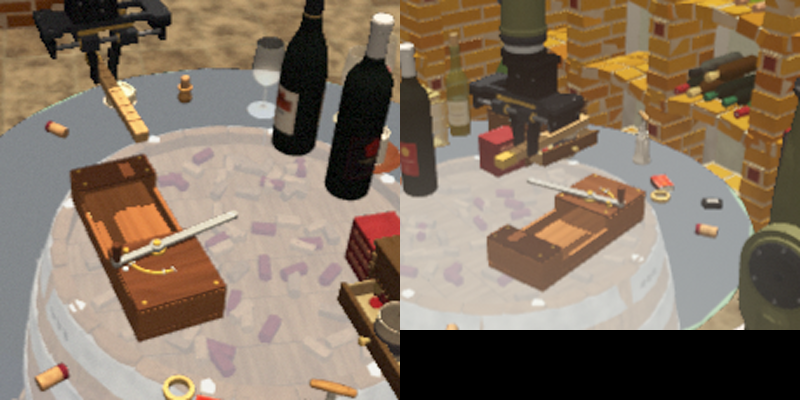

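The stick is held level and clear of everything, at about z 0.26. The lever is in its notch and the case is empty.

```bash
python3 -c "
from bench import ctrl
print(ctrl.close_job())"
```

```text
the job is handed in; nothing more can be done
None
```

I threw the lever into its notch, drew the stick out on the slant with its brass end first, and handed the job in with the stick held still and level at about 26 cm; the judge returned no verdict.

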